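# Make up the batter kit and the dressing kit

### The arm

A 7-joint arm with a two-finger parallel gripper is mounted at the origin on the work surface. World frame = base frame: x ahead of the robot, y to its left, z up, the work surface at z = 0. Lengths are in m, angles in rad, forces in N, time in s.
With the tool pointing down it reaches from about 0.4 to 0.85 m from the base axis. Payload 4.5 kg.
Tool frame: the origin (TCP) lies midway between the tips of the shut fingers; the grasp point (between the pads) lies robot.pinch_z behind it (robot.pinch_z is the distance from the TCP to the grasp point, in m); z points along the fingers, x is the direction in which the jaws open and shut, and the axes are right-handed (so a half turn about z gives the same grasp; the last joint's range is limited). The gripper opens to 88 mm and grips with 3 to 60 N. Pads are 18 mm wide; open, the fingers measure 123 mm over their backs; the gripper's body (75 mm by 187 mm) begins 45 mm behind the grasp point.
Start: joints at [-1.092, 0.689, -0.195, 1.565, 0.157, 0.902, -0.215], TCP at [0.269, 0.564, 0.239] pointing down, gripper open.
Joint ranges: [-3.01, 3.01], [-0.46, 2.08], [-1.47, 1.51], [0.13, 2.56], [-1, 4.14], [0.04, 2.09], [-2.66, 2.66]. Speed limits (rad/s): [2.57, 2.57, 3.14, 3.14, 3.14, 3.14, 3.14].

### API

Orientations are given as a unit quaternion [w, x, y, z].
In Python, from station import robot gives the robot as it stands.
- The arm moves only by the tool play_rows, never from a script. Its argument "rows" is a list of rows, each a list of 2 entries, a list of its own where there are three numbers: the shift along the tool's x, y, z in cm, then the turn about the tool's z in degrees. In form: [[[dx, dy, dz], turn], ...]. A call has 1 to 8 rows; each row is the pose to reach, as a shift and turn from the pose commanded when the call began, along the tool's axes at that moment; what a row does not reach only later rows make up. A row lasts 1/8 s, in which the tool goes at most 62.5 mm and 10.7 degrees, less where a joint would pass 70% of its speed; a pose out of reach is approached as far as the arm can. A call with a gripper value outside its range is refused whole. "grip" is the closure in counts, from 0 (fully open) to 255 (shut), set as the call begins (left out, the last holds). The fingers move at their own pace and stop on an object; the grip force is fixed at half the most. Time passes only in rows, so rows that repeat a pose let the fingers close. It gives the time, the measured TCP pose, the force and the opening at its end, in the units of the state.
- robot.sense(): the state, without advancing time (a new reading comes with each control period).
- robot.capture(name): name is "scene" or "top" or "wrist"; returns a dict with "frame" (480x640x3 uint8, red, green, blue), "range_z" (480x640 float32, m along the optical axis (not along the pixel's ray), 0 where there is no reading), "intrinsics" (3x3 intrinsics, pixels), "world_to_cam" (4x4, takes a point from world to camera coordinates). Camera axes: x right, y down, z forward; pixel columns grow to the right and rows downward; lengths in m; the calibration is good to about 2 mm. A picture is of the moment at which its call begins.
- robot.sign_off(): hands the job in, once; it reports no verdict.
The state is a dict: "t": time; "joint_pos": joint angles; "qd": joint speeds; "joint_torque": joint torques, N m; "ee_pos": TCP position; "orientation": TCP orientation; "force": force on the tool from outside, world axes, zero at the start; "torque": the same for the moment, N m; "finger_gap": opening from 0.0 (shut) to 1.0 (fully open).
Only numpy, scipy, OpenCV 4.12 (cv2) and the standard library are available. Lean on these libraries where they do the work, as an engineer would, in place of code of your own. Each camera call takes 0.05 s, during which the arm holds its last target. There are 200 camera calls.

### The job

Make up the two kits on the pine trays. The wide tray with two long bays is the batter kit: lay the whisk lengthwise in one bay and stand the largest measuring cup in the other. The narrow tray with three bays is the dressing kit: the flip-top bottle set down gently and upright in the larger end bay, the funnel on its mouth in the big middle bay and the smallest measuring cup in the small end bay, each flat on the tray's floor; leave the middle-sized cup standing where it is.

Things in the scene. Friction and masses are not known exactly. Their poses are not given: they have to be found in the camera images.
- wide_tray: Shallow pine tray, 282 x 202 mm, fixed. Origin: centre of its underside, on the counter; x along its length, y across, z up. Floor 5 mm thick, rim and divider 6 mm thick, tops 17 mm above the counter. The divider along x makes two equal bays 270 mm long and 92 mm wide, centred at y = +49 and y = -49 mm.
- narrow_tray: Shallow pine tray, 266 x 108 mm, fixed. Origin: centre of its underside, on the counter; x along its length, z up. Floor 5 mm thick, rim and dividers 6 mm thick, tops 17 mm above the counter. Three bays in a row along x, each 96 mm across (y): small bay 64 mm long at x = -95 mm (smallest cup), middle bay 96 mm long at x = -9 mm (funnel), bottle bay 82 mm long at x = +86 mm.
- whisk: Steel balloon whisk lying down, 233 mm long: round handle 20 mm thick, 115 mm long, then a wire head up to 56 mm wide. Origin: on its axis, 90 mm from the handle's end (on the handle, near the centre of mass); x towards the head (tip at 143 mm), z up. At the origin the axis is 17 mm above the support (it slopes up 0.09 rad to the head). 90 g.
- large_cup: Largest of three steel measuring cups, standing upright: round, 64 mm outer diameter at the rim (56 mm at the base), 46 mm high, wall 2 mm. A flat strap handle 14 mm wide sticks out level at the rim along the cup's -x, its end 90 mm from the cup's axis. Origin: centre of the underside; z up. About 70 g.
- medium_cup: Middle-sized steel measuring cup, same shape: 53 mm outer diameter, 38 mm high, handle along its -x to 85 mm from the axis. Origin: centre of the underside. It stays where it is.
- small_cup: Smallest steel measuring cup, same shape: 42 mm outer diameter (34 mm at the base), 30 mm high, handle along its -x to 80 mm from the axis. Origin: centre of the underside. About 40 g.
- bottle: Empty clear glass bottle with a white flip-top stopper and wire latch, standing upright, 181 mm high. Body 62 mm in diameter up to 88 mm, shoulder up to 122 mm, neck about 28 mm in diameter from 122 to 168 mm (the place to grip), stopper to 181 mm. Origin: centre of the underside; z up. About 300 g.
- funnel: White plastic funnel standing on its wide mouth with the spout straight up: mouth 76 mm in diameter, cone up to 55 mm, spout 17 mm in diameter from 55 to 95 mm high (the place to grip). Origin: centre of the mouth, at the underside; z up. About 50 g.
There are look-alikes about, which are no part of the job. What is shaped like the bottle but blue is not meant.

How it is judged:
At the end, for the whole second after the job is handed in: Whisk on the floor of one wide-tray bay, in line within 0.32 rad, largest cup in the other; bottle, funnel (both 14 mm along) and smallest cup (18 mm) about the centres of their narrow-tray bays; upright within 0.08 rad, on the floor within 4 mm, at rest (x of bottle in the frame of narrow_tray between 0.072 and 0.1 m and y of bottle in the frame of narrow_tray between -0.021 and 0.021 m and z of bottle in the frame of narrow_tray between 0.001 and 0.009 m and angle between each of bottle, funnel, small_cup's own z axis and vertical below 0.08 rad and linear speed of each of bottle, funnel, small_cup below 0.02 m/s and angular speed of each of bottle, funnel, small_cup below 0.2 rad/s and x of funnel in the frame of narrow_tray between -0.023 and 0.005 m and y of funnel in the frame of narrow_tray between -0.014 and 0.014 m and z of funnel in the frame of narrow_tray between 0.001 and 0.009 m and x of small_cup in the frame of narrow_tray between -0.113 and -0.077 m and y of small_cup in the frame of narrow_tray between -0.034 and 0.034 m and z of small_cup in the frame of narrow_tray between 0.001 and 0.009 m and ((x of whisk in the frame of wide_tray between -0.05 and 0.05 m and y of whisk in the frame of wide_tray between 0.014 and 0.084 m and z of whisk in the frame of wide_tray between 0.0183 and 0.0263 m and angle between the x axis of whisk and the x axis of wide_tray, either way round below 0.32 rad and linear speed of whisk below 0.02 m/s and angular speed of whisk below 0.2 rad/s and (x of large_cup in the frame of wide_tray between -0.11 and 0.11 m and y of large_cup in the frame of wide_tray between -0.071 and -0.027 m and z of large_cup in the frame of wide_tray between 0.001 and 0.009 m and angle between large_cup's own z axis and vertical below 0.08 rad and linear speed of large_cup below 0.02 m/s and angular speed of large_cup below 0.2 rad/s)) or (x of whisk in the frame of wide_tray between -0.05 and 0.05 m and y of whisk in the frame of wide_tray between -0.084 and -0.014 m and z of whisk in the frame of wide_tray between 0.0183 and 0.0263 m and angle between the x axis of whisk and the x axis of wide_tray, either way round below 0.32 rad and linear speed of whisk below 0.02 m/s and angular speed of whisk below 0.2 rad/s and (x of large_cup in the frame of wide_tray between -0.11 and 0.11 m and y of large_cup in the frame of wide_tray between 0.027 and 0.071 m and z of large_cup in the frame of wide_tray between 0.001 and 0.009 m and angle between large_cup's own z axis and vertical below 0.08 rad and linear speed of large_cup below 0.02 m/s and angular speed of large_cup below 0.2 rad/s)))); the robot touches nothing.
It fails at once if the middle-sized cup is shifted more than 20 mm (distance of medium_cup from where it was at the start of the episode above 0.02 m).
It fails at once if the glass bottle is let fall (moves unheld at over 0.45 m/s, a drop of about 10 mm) (linear speed of bottle above 0.45 m/s and contact force between the fingers and bottle below 0.2 N).
It fails at once if the glass bottle is banged down on its tray (over 60 N) (contact force between bottle and narrow_tray above 60 N).
It fails at once if the glass bottle is knocked over (angle between bottle's own z axis and vertical above 0.7 rad).
It also fails if it takes over 134 s, if anything falls off the work surface, if the arm or the gripper's body presses on something with over 40 N, if the wrist force passes 120 N, or if a joint passes its speed limit or range.

## Working session

There is one attempt and no reset: what is moved stays moved. The work goes in short steps, Python scripts to look and compute and a tool call to move; the robot and the scene stay as the last step left them, time stands still between calls to the robot, and variables do not carry over. Pictures are saved under pics/ and viewed, about 12 in all and at most 16, crops included, and the job is handed in when it is done.

Besides the shell and the picture viewer there is one more tool, called after "Emit:" in YAML: its name, and indented under it one key for each argument. play_rows: Moves the arm, as the interface text tells. Its arguments: {"type":"object","properties":{"rows":{"type":"array"},"grip":{"type":"number"}},"required":["rows"]}

```bash
ls; mkdir -p pics; python3 - <<'E'
from station import robot
import cv2,numpy as np
print(robot.sense(), robot.pinch_z)
for n in ("scene","top"):
    c=robot.capture(n); cv2.imwrite(f"pics/{n}0.png",c["frame"][:,:,::-1]); np.savez(f"{n}0.npz",**c)
    print(n,c["intrinsics"].tolist(),c["world_to_cam"].round(3).tolist(),(c["range_z"]>0).mean())
E
```

```text
pics
{'t': 0.0, 'joint_pos': array([-1.09217127,  0.68994875, -0.19447893,  1.56635511,  0.15732612,
        0.90247939, -0.21512514]), 'qd': array([-0.00167387,  0.00193048, -0.00056424, -0.00013159, -0.00153487,
        0.00061288,  0.00025774]), 'joint_torque': array([ 1.57532918e-04, -5.27564085e+01, -1.26694869e+00, -1.53430420e+01,
       -5.26427315e-02,  6.69065077e-03,  1.80830966e-04]), 'ee_pos': array([0.2687346 , 0.56357885, 0.23792817]), 'orientation': array([ 5.51680903e-04,  8.45651785e-01,  5.33734250e-01, -7.10548658e-04]), 'force': array([-0.66937626,  0.41667033,  0.03646461]), 'torque': array([-0.03424057, -0.01274854, -0.03779879]), 'finger_gap': 1.0022639814081884} 0.0187
scene [[572.5310890409614, 0.0, 318.94879573276904], [0.0, 572.5310890409614, 235.25745964423427], [0.0, 0.0, 1.0]] [[0.445, 0.896, 0.01, -0.2], [0.701, -0.341, -0.626, -0.317], [-0.557, 0.286, -0.78, 1.367], [0.0, 0.0, 0.0, 1.0]] 0.9960904947916667
top [[456.5986201787769, 0.0, 309.7039477530366], [0.0, 456.5986201787769, 244.97945248599038], [0.0, 0.0, 1.0]] [[0.029, -0.999, 0.014, -0.027], [-0.986, -0.031, -0.161, 0.519], [0.162, -0.009, -0.987, 0.925], [0.0, 0.0, 0.0, 1.0]] 0.99603515625
```

View pics/top0.png

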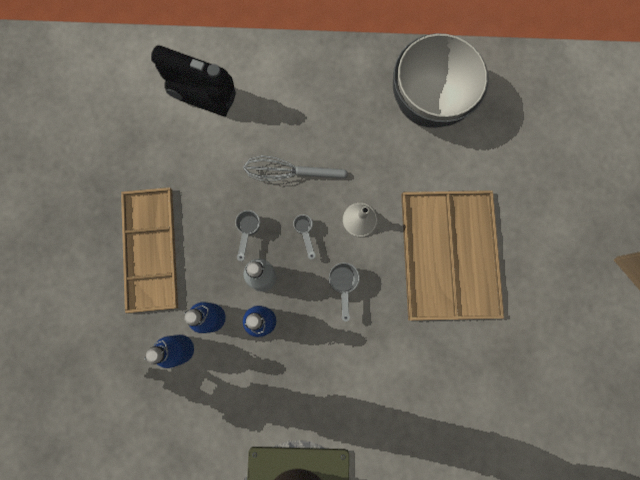

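View pics/scene0.png

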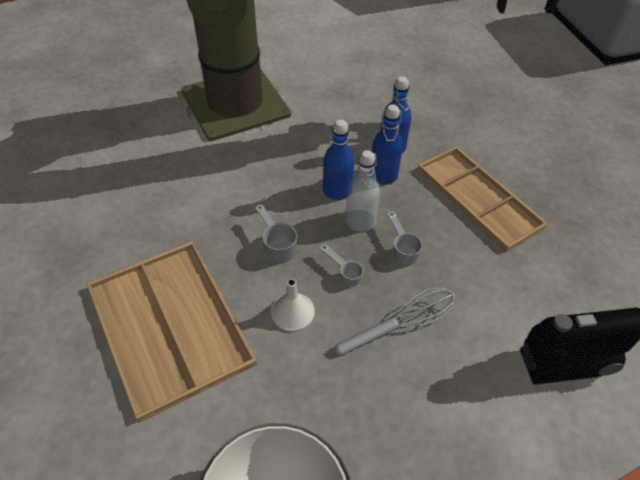

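Candidates in top view: clear bottle (258,275) versus blue look-alikes (205,317), (259,321), (170,351). The cups are large (344,278), medium (248,224) and small (304,225). The funnel is at (360,220), the whisk at (295,172), the wide tray around (453,256) and the narrow tray around (149,250), with its small bay at the near end. Next I'll measure with depth.

```bash
cat > h.py <<'E'
import numpy as np,cv2
from station import robot
def cloud(c):
    K=c["intrinsics"];T=c["world_to_cam"];z=c["range_z"].astype(float)
    v,u=np.mgrid[:480,:640]
    P=np.stack([(u-K[0,2])/K[0,0]*z,(v-K[1,2])/K[1,1]*z,z],-1)
    W=(P-T[:3,3])@T[:3,:3]
    W[z<=0]=np.nan
    return W
def ray(c,u,v,h):
    K=c["intrinsics"];T=c["world_to_cam"];d=np.array([(u-K[0,2])/K[0,0],(v-K[1,2])/K[1,1],1])@T[:3,:3]
    o=-T[:3,3]@T[:3,:3]; return o+d*(h-o[2])/d[2]
E
python3 - <<'E'
from h import *
for n in ("top","scene"):
    c=np.load(n+"0.npz");W=cloud(c);x,y,z=W[...,0],W[...,1],W[...,2]
    fl=np.nanmedian(z[(abs(z)<.02)]);print(n,"floor",fl)
    m=((z>fl+.007)&(z<.3)&(x>.2)&(x<.75)&(abs(y)<.45)).astype(np.uint8)
    k,L,S,C=cv2.connectedComponentsWithStats(m)
    for i in range(1,k):
        if S[i,4]<80: continue
        q=W[L==i]; print(i,"px",C[i].round(),S[i,4],"min",q.min(0).round(3),"max",q.max(0).round(3),"med",np.median(q,0).round(3))
E
```

```text
top floor 7.02634801805198e-05
2 px [295. 170.] 915 min [ 0.665 -0.09   0.007] max [0.718 0.141 0.056] med [0.688 0.027 0.025]
6 px [148. 249.] 1635 min [0.368 0.269 0.007] max [0.644 0.409 0.023] med [0.507 0.34  0.016]
7 px [453. 253.] 2088 min [ 0.371 -0.429  0.007] max [ 0.661 -0.213  0.022] med [ 0.516 -0.321  0.016]
70 px [359. 219.] 826 min [ 0.551 -0.157  0.007] max [ 0.624 -0.083  0.098] med [ 0.58  -0.114  0.027]
133 px [244. 232.] 410 min [0.484 0.099 0.007] max [0.593 0.15  0.042] med [0.545 0.132 0.035]
162 px [306. 235.] 307 min [ 0.493 -0.021  0.007] max [0.589 0.027 0.033] med [ 0.542 -0.005  0.027]
502 px [259. 274.] 834 min [0.422 0.06  0.009] max [0.482 0.121 0.183] med [0.445 0.084 0.11 ]
534 px [345. 289.] 445 min [ 0.365 -0.114  0.007] max [ 0.485 -0.053  0.049] med [ 0.429 -0.088  0.043]
799 px [205. 317.] 1001 min [0.333 0.165 0.007] max [0.394 0.218 0.183] med [0.363 0.184 0.109]
831 px [259. 320.] 831 min [0.329 0.056 0.015] max [0.389 0.117 0.185] med [0.359 0.081 0.11 ]
887 px [170. 351.] 1198 min [0.265 0.228 0.007] max [0.326 0.283 0.183] med [0.299 0.246 0.107]
scene floor -0.0006791219083989466
1 px [367. 161.] 6354 min [0.275 0.054 0.006] max [0.485 0.285 0.183] med [0.383 0.093 0.098]
2 px [481. 196.] 1952 min [0.367 0.267 0.006] max [0.645 0.41  0.02 ] med [0.519 0.336 0.014]
90 px [277. 237.] 1043 min [ 0.363 -0.116  0.006] max [ 0.486 -0.053  0.049] med [ 0.436 -0.087  0.033]
106 px [404. 242.] 754 min [0.481 0.097 0.006] max [0.593 0.15  0.04 ] med [0.555 0.128 0.029]
145 px [168. 331.] 3094 min [ 0.368 -0.43   0.006] max [ 0.662 -0.215  0.021] med [ 0.543 -0.323  0.015]
148 px [344. 266.] 545 min [ 0.491 -0.024  0.006] max [0.59  0.026 0.033] med [ 0.553 -0.003  0.025]
222 px [292. 308.] 1324 min [ 0.55  -0.158  0.006] max [ 0.626 -0.084  0.099] med [ 0.598 -0.126  0.028]
268 px [392. 323.] 1491 min [ 0.666 -0.092  0.006] max [0.718 0.141 0.054] med [0.694 0.013 0.023]
```

```bash
python3 - <<'E'
import cv2
a=cv2.imread('pics/top0.png')[150:330,110:510]
cv2.imwrite('pics/crop1.png',cv2.resize(a,None,fx=2,fy=2,interpolation=cv2.INTER_CUBIC))
E
```

```text
(no output)
```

View pics/crop1.png

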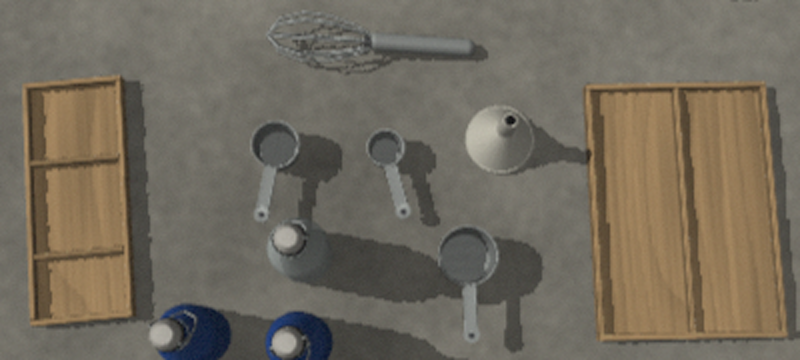

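The crop confirms the choices: the clear bottle is the grey one at crop (295,245), the three cups differ in size, and the small bay is at the near end of the narrow tray. Next, the precise fits.

```bash
cat > fit.py <<'E'
from h import *
def both(cs): return np.concatenate([cloud(c).reshape(-1,3) for c in cs])
def circ(p):
    for _ in range(4):
        A=np.c_[2*p[:,:2],np.ones(len(p))];s=np.linalg.lstsq(A,(p[:,:2]**2).sum(1),rcond=None)[0]
        r=np.sqrt(s[2]+s[:2]@s[:2]);e=abs(np.hypot(*(p[:,:2]-s[:2]).T)-r)
        p=p[e<max(.003,2*np.median(e))]
    return s[:2],r,len(p)
def sel(P,lo,hi): return P[((P>lo)&(P<hi)).all(1)]
E
python3 - <<'E'
from fit import *
for cs in (["top"],["scene"],["top","scene"]):
    P=both([np.load(n+"0.npz") for n in cs]);print(cs)
    for n,lo,hi in (("wide",(.3,-.45,.0135),(.7,-.2,.025)),("narrow",(.3,.25,.0135),(.7,.43,.025))):
        q=sel(P,lo,hi);r=cv2.minAreaRect((q[:,:2]*1000).astype(np.float32));print(n,np.round(r[0],1),np.round(r[1],1),round(r[2],2))
    for n,lo,hi in (("large",(.418,-.13,.042),(.5,-.04,.052)),("med",(.535,.08,.034),(.61,.16,.042)),("small",(.547,-.04,.026),(.6,.04,.034)),
      ("funnelbase",(.53,-.17,.004),(.64,-.07,.012)),("spout",(.53,-.17,.06),(.64,-.07,.094)),("bottlebody",(.4,.05,.01),(.5,.13,.085)),("neck",(.4,.05,.128),(.5,.13,.16))):
        q=sel(P,lo,hi); print(n,[np.round(v,4) for v in circ(q)],np.median(q,0).round(3)) if len(q)>8 else 0
    for n,lo,hi in (("lh",(.35,-.13,.04),(.41,-.04,.052)),("mh",(.47,.08,.03),(.525,.16,.042)),("sh",(.48,-.04,.022),(.535,.04,.034))):
        q=sel(P,lo,hi);print(n,q.mean(0).round(4),cv2.fitLine(q[:,:2].astype(np.float32),2,0,.01,.01).ravel().round(3),q.min(0).round(3))
    q=sel(P,(.65,-.1,.012),(.73,.02,.06));print("whiskhandle",q.mean(0).round(4),cv2.fitLine(q.astype(np.float32),2,0,.01,.01).ravel().round(3),q.min(0).round(3),q.max(0).round(3))
E
```

```text
['top']
wide [ 516.2 -320.8] [282.2 203.3] 2.88
narrow [478.1 335. ] [324.  112.7] 8.08
large [array([ 0.4538, -0.0831]), np.float64(0.0304), np.int64(121)] [ 0.448 -0.085  0.045]
med [array([0.567 , 0.1247]), np.float64(0.025), np.int64(90)] [0.565 0.13  0.037]
small [array([0.5687, 0.0065]), np.float64(0.0194), np.int64(83)] [0.57  0.004 0.029]
funnelbase [array([ 0.5884, -0.1192]), np.float64(0.0361), np.int64(154)] [ 0.573 -0.116  0.008]
spout [array([ 0.5871, -0.119 ]), np.float64(0.0075), np.int64(51)] [ 0.583 -0.117  0.08 ]
bottlebody [array([0.4614, 0.0986]), np.float64(0.0412), np.int64(95)] [0.434 0.073 0.049]
neck [array([0.4543, 0.0916]), np.float64(0.0166), np.int64(29)] [0.447 0.078 0.141]
lh [ 0.3868 -0.0873  0.0435] [ 0.996  0.09   0.387 -0.087] [ 0.365 -0.096  0.04 ]
mh [0.5043 0.1338 0.0354] [ 0.991 -0.134  0.504  0.134] [0.484 0.125 0.032]
sh [ 0.5144 -0.0099  0.0274] [ 0.955  0.297  0.514 -0.01 ] [ 0.493 -0.021  0.023]
whiskhandle [ 0.6892 -0.0322  0.0221] [ 0.     0.996  0.087  0.689 -0.032  0.022] [ 0.68  -0.09   0.012] [0.701 0.02  0.032]
['scene']
wide [ 514.8
[... 1447 characters left out ...]
 -0.1199]), np.float64(0.0357), np.int64(413)] [ 0.6   -0.127  0.008]
spout [array([ 0.5871, -0.1204]), np.float64(0.0079), np.int64(185)] [ 0.591 -0.121  0.078]
bottlebody [array([0.4524, 0.0897]), np.float64(0.0301), np.int64(789)] [0.475 0.073 0.049]
neck [array([0.4523, 0.0894]), np.float64(0.0143), np.int64(228)] [0.462 0.082 0.143]
lh [ 0.3867 -0.0882  0.0432] [ 0.998  0.065  0.387 -0.088] [ 0.363 -0.098  0.04 ]
mh [0.5008 0.1269 0.035 ] [0.609 0.793 0.501 0.127] [0.475 0.08  0.03 ]
sh [ 0.514  -0.0109  0.0268] [ 0.953  0.303  0.514 -0.011] [ 0.491 -0.024  0.023]
whiskhandle [ 0.6916 -0.0338  0.0213] [ 0.009  0.996  0.086  0.692 -0.034  0.021] [ 0.68  -0.092  0.012] [0.702 0.02  0.032]
```

```bash
cat >> h.py <<'E'
def pose():
    s=robot.sense();q=s["orientation"]
    from scipy.spatial.transform import Rotation as R
    return s,R.from_quat(np.r_[q[1:],q[0]]).as_matrix()
def go(p,yaw,q=None,qyaw=None):
    """shift cm (tool axes) and turn deg from pose q,qyaw (default: measured) to p,yaw"""
    s,M=pose()
    if q is None: q=s["ee_pos"];qyaw=np.degrees(np.arctan2(M[1,0],M[0,0]))
    a=np.radians(qyaw);d=np.array(p)-q;t=(qyaw-yaw+180)%360-180
    return [[round(100*float(v),2) for v in (d[0]*np.cos(a)+d[1]*np.sin(a),d[0]*np.sin(a)-d[1]*np.cos(a),-d[2])],round(float(t),1)]
E
python3 - <<'E'
from fit import *
P=both([np.load(n+"0.npz") for n in ("top","scene")])
for n,lo,hi in (("wide",(.36,-.45,.0135),(.68,-.2,.025)),("narrow",(.36,.25,.0135),(.66,.43,.025))):
    q=sel(P,lo,hi);r=cv2.minAreaRect((q[:,:2]*1000).astype(np.float32));print(n,np.round(r[0],1),np.round(r[1],1),round(r[2],2))
    a=r[2] if r[1][0]>r[1][1] else r[2]-90
    t=np.radians(a);ex=np.array([np.cos(t),np.sin(t)]);ey=np.array([-ex[1],ex[0]]);c=np.array(r[0])/1000
    print(" yaw",a)
    for b in ([(.026,.049),(.026,-.049),(0,.049),(0,-.049)] if n=="wide" else [(-.095,0),(-.009,0),(.086,0)]): print("  ",b,(c+b[0]*ex+b[1]*ey).round(4))
    l=(q[:,:2]-c)@np.c_[ex,ey]; h=np.histogram(l[np.abs(l[:,1])<.04][:,0],bins=np.arange(-.14,.142,.005));print(h[0])
E
```

```text
wide [ 514.8 -321.2] [285.3 204. ] 2.89
 yaw 2.887815475463867
   (0.026, 0.049) [ 0.5383 -0.271 ]
   (0.026, -0.049) [ 0.5432 -0.3689]
   (0, 0.049) [ 0.5123 -0.2723]
   (0, -0.049) [ 0.5172 -0.3702]
[177  61  13  14  18  11  14  14  10  14  15  13  14  15  16  12  18  13
  11  20  14  15  18  13  14  15  16  14  15  13  15  13  15  17  12  14
  14  16  17  16  16  17  16  15  16  17  16  12  17  16  15  17  20  15
  18 205]
narrow [506.4 337.4] [267.3 112.9] 7.23
 yaw 7.229466915130615
   (-0.095, 0) [0.4121 0.3254]
   (-0.009, 0) [0.4975 0.3362]
   (0.086, 0) [0.5917 0.3482]
[  0  85  97   0   0   0   0   0   0   0   0   0   0   0   0  93 100   0
   0   0   0   0   0   0   0   0   0   0   0   0   0   0   0   0   0  40
 143   7   0   0   0   0   0   0   0   0   0   0   0   0   0   0   0 104
  91   0]
```

```bash
python3 - <<'E'
from h import *
print(go((.569,.0055,.238),107.6))
E
```

```text
[[-37.47, 51.12, -0.0], -43.1]
```

Emit:
play_rows:
  rows:
    - [[-37.47,51.12,0],-43.1]
    - [[-37.47,51.12,0],-43.1]
    - [[-37.47,51.12,0],-43.1]
    - [[-37.47,51.12,0],-43.1]
    - [[-37.47,51.12,0],-43.1]
    - [[-37.47,51.12,0],-43.1]
    - [[-37.47,51.12,0],-43.1]
    - [[-37.47,51.12,0],-43.1]
  grip: 0

```text
t: 1.1
ee_pos: [0.5064, 0.1219, 0.2385]
orientation: [-0.0, 0.59, 0.807, -0.0]
force: [1.3, 0.2, -0.0]
finger_gap: 0.998
```

```bash
python3 - <<'E'
from h import *
print(go((.569,.0055,.06),107.6))
E
```

```text
[[-12.98, 2.44, 17.85], 0.0]
```

Emit:
play_rows:
  rows:
    - [[-5.5,1.0,0],0]
    - [[-11,2,2],0]
    - [[-12.5,2.4,8],0]
    - [[-12.5,2.4,13],0]
    - [[-12.5,2.4,16],0]
    - [[-12.5,2.4,16],0]
    - [[-12.5,2.4,16],0]

```text
t: 1.98
ee_pos: [0.5672, 0.0123, 0.0797]
orientation: [0.0, 0.59, 0.807, 0.001]
force: [0.8, 0.5, -0.9]
finger_gap: 1.0
```

```bash
python3 - <<'E'
from h import *
s,M=pose();print(s["ee_pos"],M.round(3).tolist())
print(go((.5687,.0055,.014),107.6))
c=robot.capture("wrist");cv2.imwrite("pics/w1.png",c["frame"][:,:,::-1])
E
```

```text
[0.56717144 0.01231578 0.07969095] [[-0.303, 0.953, 0.001], [0.953, 0.303, 0.0], [-0.0, 0.002, -1.0]]
[[-0.7, -0.06, 6.57], 0.0]
```

View pics/w1.png

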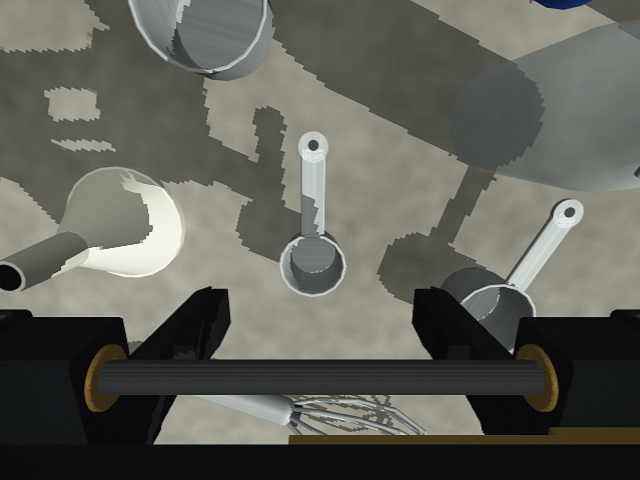

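The wrist view has the small cup centred between the fingers at (313,265), with its handle square to the jaws. Descending to grip.

Emit:
play_rows:
  rows:
    - [[-0.7,-0.05,2.5],0]
    - [[-0.7,-0.05,4.5],0]
    - [[-0.7,-0.05,6.0],0]
    - [[-0.7,-0.05,6.5],0]
    - [[-0.7,-0.05,6.5],0]

```text
t: 2.65
ee_pos: [0.5684, 0.0054, 0.0141]
orientation: [0.0, 0.59, 0.807, 0.0]
force: [-0.1, 0.3, -0.3]
finger_gap: 0.994
```

Emit:
play_rows:
  rows:
    - [[0,0,0],0]
    - [[0,0,0],0]
    - [[0,0,0],0]
    - [[0,0,0],0]
    - [[0,0,0],0]
    - [[0,0,0],0]
  grip: 255

```text
t: 3.4
ee_pos: [0.5682, 0.0053, 0.0138]
orientation: [0.0, 0.59, 0.807, 0.0]
force: [0.1, -0.2, 0.9]
finger_gap: 0.454
```

Emit:
play_rows:
  rows:
    - [[0,0,-2],0]
    - [[0,0,-7],0]
    - [[0,0,-13],0]
    - [[0,0,-18],0]
    - [[0,0,-23],0]
    - [[0,0,-23],0]

```text
t: 4.15
ee_pos: [0.5704, 0.0057, 0.2475]
orientation: [0.003, 0.591, 0.807, 0.003]
force: [-0.3, 0.6, 0.4]
finger_gap: 0.455
```

```bash
python3 - <<'E'
from h import *
print(go((.412,.3255,.245),97.2), robot.sense()["finger_gap"])
E
```

```text
[[35.27, -5.43, 0.25], 10.4] 0.45450464893871845
```

Emit:
play_rows:
  rows:
    - [[4.5,-0.7,0],2]
    - [[10,-1.5,0],4]
    - [[16,-2.5,0],6]
    - [[22,-3.4,0],8]
    - [[28,-4.3,0],10.4]
    - [[33,-5.1,0],10.4]
    - [[35.3,-5.4,0],10.4]
    - [[35.3,-5.4,0],10.4]

```text
t: 5.15
ee_pos: [0.4082, 0.3265, 0.2427]
orientation: [-0.0, 0.66, 0.752, -0.001]
force: [0.1, -0.5, -0.5]
finger_gap: 0.454
```

```bash
python3 - <<'E'
from h import *
print(go((.412,.3255,.0205),97.2), robot.sense()["finger_gap"])
c=robot.capture("wrist");cv2.imwrite("pics/w2.png",c["frame"][:,:,::-1])
E
```

```text
[[-0.15, 0.37, 22.22], 0.3] 0.4540901637453975
```

View pics/w2.png

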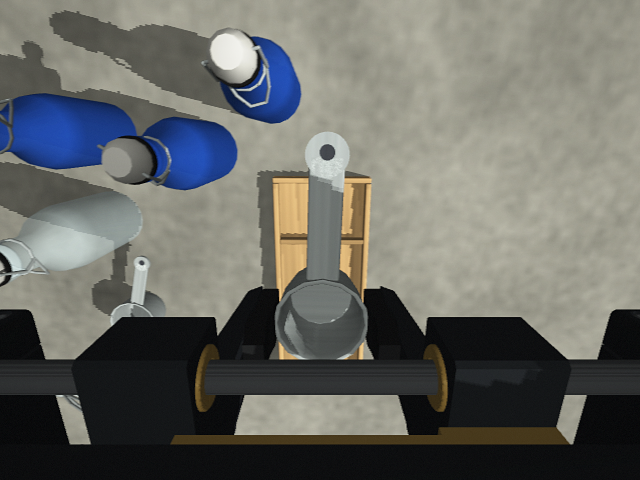

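Emit:
play_rows:
  rows:
    - [[-0.1,0.4,4],0]
    - [[-0.1,0.4,9],0]
    - [[-0.1,0.4,14],0]
    - [[-0.1,0.4,18],0]
    - [[-0.1,0.4,20.5],0]
    - [[-0.1,0.4,21.3],0]
    - [[-0.1,0.4,21.8],0]
    - [[-0.1,0.4,21.8],0]

```text
t: 6.2
ee_pos: [0.4145, 0.3246, 0.0263]
orientation: [0.0, 0.662, 0.75, 0.0]
force: [1.2, -0.1, -0.4]
finger_gap: 0.455
```

Emit:
play_rows:
  rows:
    - [[0,-0.2,0.3],0]
    - [[0,-0.2,0.6],0]
    - [[0,-0.2,0.7],0]
    - [[0,-0.2,0.7],0]

```text
t: 6.7
ee_pos: [0.412, 0.3247, 0.0188]
orientation: [0.0, 0.661, 0.75, 0.0]
force: [0.6, -0.2, 0.4]
finger_gap: 0.454
```

Emit:
play_rows:
  rows:
    - [[0,0,0],0]
    - [[0,0,0],0]
    - [[0,0,0],0]
    - [[0,0,-2],0]
    - [[0,0,-5],0]
    - [[0,0,-10],0]
    - [[0,0,-16],0]
    - [[0,0,-22],0]
  grip: 0

```text
t: 7.7
ee_pos: [0.4117, 0.3241, 0.2406]
orientation: [-0.0, 0.661, 0.75, -0.0]
force: [1.2, 0.3, -0.5]
finger_gap: 1.0
```

```bash
python3 - <<'E'
from fit import *
c=robot.capture("top");c2=robot.capture("scene")
P=both([c,c2])
q=sel(P,(.39,.28,.031),(.45,.37,.039));print(circ(q),np.median(q,0))
cv2.imwrite("pics/t2.png",c["frame"][:,:,::-1])
print(robot.sense()["ee_pos"]);print(go((.5872,-.1203,.235),97.2))
E
```

```text
(array([0.41322236, 0.32262109]), np.float64(0.019352828622388563), 116) [0.40875809 0.3194155  0.03352721]
[0.4142338  0.32738533 0.2445995 ]
[[-46.58, 11.56, 0.96], -0.0]
```

Emit:
play_rows:
  rows:
    - [[-4.5,1.1,0],0]
    - [[-10,2.5,0],0]
    - [[-16,4,0],0]
    - [[-22,5.5,0],0]
    - [[-28,7,0],0]
    - [[-34,8.5,0],0]
    - [[-40,10,0],0]
    - [[-44.5,11.1,0],0]

```text
t: 8.8
ee_pos: [0.5779, -0.1065, 0.2377]
orientation: [-0.0, 0.662, 0.749, -0.001]
force: [-0.1, 0.4, -0.6]
finger_gap: 0.997
```

Emit:
play_rows:
  rows:
    - [[-2,0.5,0],0]
    - [[-2,0.5,0],0]
    - [[-2,0.5,4],0]
    - [[-2,0.5,8],0]
    - [[-2,0.5,11],0]
    - [[-2,0.5,12],0]
    - [[-2,0.5,12],0]

```text
t: 9.68
ee_pos: [0.5853, -0.1202, 0.1189]
orientation: [-0.001, 0.66, 0.751, 0.0]
force: [0.7, 0.5, 0.6]
finger_gap: 1.003
```

```bash
python3 - <<'E'
from h import *
print(robot.sense()["ee_pos"]);print(go((.5872,-.1203,.060),97.2))
E
```

```text
[ 0.58528679 -0.12022327  0.11890392]
[[-0.03, 0.19, 5.89], 0.2]
```

Emit:
play_rows:
  rows:
    - [[0,0.15,2.5],0]
    - [[0,0.15,4.5],0]
    - [[0,0.15,5.8],0]
    - [[0,0.15,5.8],0]
    - [[0,0.15,5.8],0]

```text
t: 10.3
ee_pos: [0.5877, -0.1219, 0.0617]
orientation: [0.001, 0.661, 0.75, 0.001]
force: [-1.2, 0.2, -0.5]
finger_gap: 1.002
```

Emit:
play_rows:
  rows:
    - [[0,0,0],0]
    - [[0,0,0],0]
    - [[0,0,0],0]
    - [[0,0,0],0]
    - [[0,0,0],0]
    - [[0,0,0],0]
    - [[0,0,0],0]
    - [[0,0,0],0]
  grip: 255

```text
t: 11.3
ee_pos: [0.5869, -0.122, 0.0606]
orientation: [-0.0, 0.661, 0.75, 0.0]
force: [0.2, 0.4, -0.8]
finger_gap: 0.18
```

Emit:
play_rows:
  rows:
    - [[0,0,-1],0]
    - [[0,0,-4],0]
    - [[0,0,-8],0]
    - [[0,0,-13],0]
    - [[0,0,-16],0]
    - [[0,0,-16],0]
    - [[0,0,-16],0]

```text
t: 12.18
ee_pos: [0.5861, -0.1222, 0.2199]
orientation: [-0.001, 0.661, 0.75, -0.001]
force: [-0.6, -0.3, -1.2]
finger_gap: 0.181
```

```bash
python3 - <<'E'
from h import *
print(robot.sense()["ee_pos"]);print(go((.4975,.3362,.220),97.2))
E
```

```text
[ 0.58607938 -0.12217755  0.21994277]
[[46.59, -3.03, -0.01], 0.0]
```

Emit:
play_rows:
  rows:
    - [[4.5,-0.3,0],0]
    - [[10,-0.6,0],0]
    - [[16,-1,0],0]
    - [[22,-1.4,0],0]
    - [[28,-1.8,0],0]
    - [[34,-2.2,0],0]
    - [[40,-2.6,0],0]
    - [[45,-2.9,0],0]

```text
t: 13.18
ee_pos: [0.4998, 0.3227, 0.219]
orientation: [-0.001, 0.661, 0.751, -0.001]
force: [0.4, 0.5, -0.7]
finger_gap: 0.179
```

Emit:
play_rows:
  rows:
    - [[1.6,-0.1,0],0]
    - [[1.6,-0.1,0],0]
    - [[1.6,-0.1,4],0]
    - [[1.6,-0.1,8],0]
    - [[1.6,-0.1,11],0]
    - [[1.6,-0.1,12],0]
    - [[1.6,-0.1,12],0]

```text
t: 14.05
ee_pos: [0.4991, 0.3349, 0.1005]
orientation: [0.0, 0.662, 0.75, -0.001]
force: [-0.3, 0.1, -0.1]
finger_gap: 0.178
```

```bash
python3 - <<'E'
from fit import *
print(robot.sense()["ee_pos"]);print(go((.4975,.3362,.0660),97.2))
c=robot.capture("top");c2=robot.capture("scene");P=both([c,c2])
for a,b in ((.037,.043),(.043,.050),(.050,.06)):
    q=sel(P,(.44,.28,a),(.56,.395,b));print(len(q),circ(q))
E
```

```text
[0.49911657 0.33487547 0.10047404]
[[0.15, -0.14, 3.45], -0.1]
56 (array([0.50001235, 0.33355991]), np.float64(0.036746093976506466), 53)
279 (array([0.50002273, 0.33425084]), np.float64(0.036313490428389036), 248)
371 (array([0.49994663, 0.33401351]), np.float64(0.03181611120470307), 297)
```

Emit:
play_rows:
  rows:
    - [[0.2,-0.2,1.2],0]
    - [[0.2,-0.2,2.2],0]
    - [[0.2,-0.2,2.9],0]
    - [[0.2,-0.2,3.3],0]
    - [[0.2,-0.2,3.5],0]
    - [[0.2,-0.2,3.5],0]

```text
t: 14.9
ee_pos: [0.4964, 0.3384, 0.0658]
orientation: [-0.0, 0.661, 0.75, 0.0]
force: [-1.4, -0.8, -0.0]
finger_gap: 0.183
```

Emit:
play_rows:
  rows:
    - [[0,0,0],0]
    - [[0,0,0],0]
    - [[0,0,0],0]
    - [[0,0,0],0]
    - [[0,0,-3],0]
    - [[0,0,-8],0]
    - [[0,0,-13],0]
    - [[0,0,-17],0]
  grip: 0

```text
t: 15.9
ee_pos: [0.4965, 0.3384, 0.2379]
orientation: [0.0, 0.661, 0.75, 0.001]
force: [0.0, 0.3, 0.6]
finger_gap: 0.999
```

```bash
python3 - <<'E'
from fit import *
print(robot.sense()["ee_pos"]);print(go((.4523,.0896,.24),90))
c=robot.capture("top");c2=robot.capture("scene");P=both([c,c2])
for a,b in ((.006,.012),(.012,.02),(.065,.095)):
    q=sel(P,(.46,.28,a),(.54,.395,b));print(len(q),circ(q),q.max(0))
E
```

```text
[0.4965137  0.33844166 0.23789058]
[[-24.13, -7.51, -0.21], 7.2]
543 (array([0.49590457, 0.33806311]), np.float64(0.04435628246880152), 474) [0.53981286 0.39242885 0.01199259]
781 (array([0.49654458, 0.33826164]), np.float64(0.04637609548992971), 779) [0.53957725 0.39410269 0.01996668]
162 (array([0.49727732, 0.33613515]), np.float64(0.00733719350411735), 151) [0.50834945 0.34226485 0.09476591]
```

Emit:
play_rows:
  rows:
    - [[-4,-1.2,0],0]
    - [[-9,-2.8,0],0]
    - [[-15,-4.7,0],0]
    - [[-20,-6.2,0],0]
    - [[-24.1,-7.5,0],0]
    - [[-24.1,-7.5,0],0]
    - [[-24.1,-7.5,2],0]
    - [[-24.1,-7.5,3],0]

```text
t: 17.0
ee_pos: [0.4519, 0.0906, 0.2047]
orientation: [-0.001, 0.661, 0.751, -0.0]
force: [-0.5, 0.2, 0.3]
finger_gap: 1.004
```

```bash
python3 - <<'E'
from h import *
print(robot.sense()["ee_pos"]);print(go((.4522,.0895,.130),97.2))
c=robot.capture("wrist");cv2.imwrite("pics/w3.png",c["frame"][:,:,::-1])
E
```

```text
[0.45189309 0.09057234 0.20473793]
[[-0.11, 0.02, 7.47], 0.1]
```

View pics/w3.png

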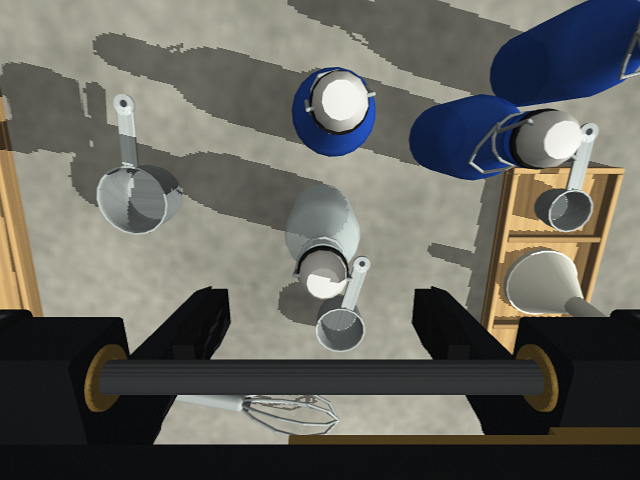

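The clear bottle's stopper, at (325,275), is centred between the fingers. The funnel and small cup stand in their bays. Descending slowly.

Emit:
play_rows:
  rows:
    - [[-0.1,0,2],0]
    - [[-0.1,0,4],0]
    - [[-0.1,0,6],0]
    - [[-0.1,0,7],0]
    - [[-0.1,0,7.4],0]
    - [[-0.1,0,7.4],0]

```text
t: 17.8
ee_pos: [0.4525, 0.089, 0.1319]
orientation: [0.0, 0.661, 0.75, 0.0]
force: [-0.6, 0.1, 0.7]
finger_gap: 1.004
```

Emit:
play_rows:
  rows:
    - [[0,0,0],0]
    - [[0,0,0],0]
    - [[0,0,0],0]
    - [[0,0,0],0]
    - [[0,0,0],0]
    - [[0,0,0],0]
    - [[0,0,0],0]
    - [[0,0,0],0]
  grip: 255

```text
t: 18.8
ee_pos: [0.4523, 0.0888, 0.1316]
orientation: [-0.0, 0.661, 0.75, -0.0]
force: [-0.2, 0.5, -2.2]
finger_gap: 0.308
```

Emit:
play_rows:
  rows:
    - [[0,0,-0.5],0]
    - [[0,0,-1.5],0]
    - [[0,0,-3],0]
    - [[0,0,-5],0]
    - [[0,0,-6],0]
    - [[0,0,-6],0]
    - [[0,0,-6],0]

```text
t: 19.68
ee_pos: [0.452, 0.0885, 0.1913]
orientation: [-0.0, 0.661, 0.75, -0.0]
force: [-0.3, 0.1, -3.4]
finger_gap: 0.308
```

```bash
python3 - <<'E'
from h import *
print(robot.sense()["force"],robot.sense()["ee_pos"]);print(go((.5917,.3482,.240),97.2))
c=robot.capture("scene");cv2.imwrite("pics/s3.png",c["frame"][:,:,::-1][:400,120:])
E
```

```text
[-0.33366079  0.13494269 -3.43161167] [0.45200406 0.08849529 0.19133139]
[[24.01, 17.12, -4.87], 0.0]
```

View pics/s3.png

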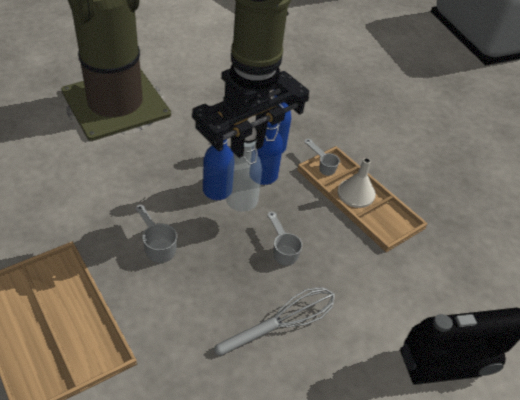

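The bottle is held upright at (242,185), and the force reads its weight. Carrying it over.

Emit:
play_rows:
  rows:
    - [[0,0,-2],0]
    - [[0,0,-5],0]
    - [[2,1.4,-5.5],0]
    - [[5,3.6,-5.5],0]
    - [[9,6.4,-5.5],0]
    - [[13,9.3,-5.5],0]
    - [[17,12.1,-5.5],0]
    - [[20,14.3,-5.5],0]

```text
t: 20.72
ee_pos: [0.569, 0.3072, 0.2454]
orientation: [-0.001, 0.661, 0.751, -0.001]
force: [0.8, 0.5, -2.6]
finger_gap: 0.306
```

Emit:
play_rows:
  rows:
    - [[2,1.4,0],0]
    - [[3.4,2.4,0],0]
    - [[4,2.8,0],0]
    - [[4,2.8,0],0]
    - [[4,2.8,1.5],0]
    - [[4,2.8,4],0]
    - [[4,2.8,6],0]
    - [[4,2.8,7],0]

```text
t: 21.72
ee_pos: [0.591, 0.3467, 0.1746]
orientation: [-0.0, 0.661, 0.75, -0.002]
force: [1.4, -0.1, -2.9]
finger_gap: 0.311
```

Emit:
play_rows:
  rows:
    - [[0,0,0],0]
    - [[0,0,0],0]

```text
t: 21.98
ee_pos: [0.5923, 0.3486, 0.1775]
orientation: [0.0, 0.661, 0.75, 0.001]
force: [0.1, 0.6, -2.8]
finger_gap: 0.311
```

```bash
python3 - <<'E'
from fit import *
print(robot.sense()["ee_pos"]);print(go((.5917,.3482,.1366),97.2))
c=robot.capture("top");c2=robot.capture("scene");cv2.imwrite("pics/s4.png",c2["frame"][:,:,::-1][:400,120:])
P=both([c,c2])
for a,b in ((.06,.08),(.08,.1),(.1,.11)):
    q=sel(P,(.555,.30,a),(.64,.395,b));print(len(q),circ(q),q.min(0))
q=sel(P,(.555,.30,.02),(.64,.395,.11));print(q.min(0),q.max(0))
E
```

```text
[0.59231633 0.34859298 0.17752857]
[[-0.03, -0.07, 4.09], 0.0]
306 (array([0.59237228, 0.34753793]), np.float64(0.029747397055404634), 303) [0.56732957 0.31449697 0.06003074]
323 (array([0.59259293, 0.34740612]), np.float64(0.02983509880978573), 320) [0.56884809 0.31528821 0.08003293]
170 (array([0.59255984, 0.34718488]), np.float64(0.029736748062837937), 169) [0.57002133 0.31623089 0.10009256]
[0.56732957 0.31449697 0.0200272 ] [0.63709424 0.36720697 0.10992637]
```

Emit:
play_rows:
  rows:
    - [[0,-0.1,0.8],0]
    - [[0,-0.1,1.7],0]
    - [[0,-0.1,2.5],0]
    - [[0,-0.1,3.1],0]
    - [[0,-0.1,3.4],0]
    - [[0,-0.1,3.5],0]
    - [[0,-0.1,3.6],0]
    - [[0,-0.1,3.6],0]

```text
t: 23.08
ee_pos: [0.5909, 0.3483, 0.1409]
orientation: [0.0, 0.661, 0.75, 0.0]
force: [-0.1, -0.5, -3.0]
finger_gap: 0.313
```

Emit:
play_rows:
  rows:
    - [[0,0,0.1],0]
    - [[0,0,0.2],0]
    - [[0,0,0.3],0]
    - [[0,0,0.4],0]
    - [[0,0,0.5],0]
    - [[0,0,0.5],0]

```text
t: 23.82
ee_pos: [0.5911, 0.3486, 0.1366]
orientation: [0.0, 0.661, 0.75, 0.001]
force: [-2.1, 0.2, 4.8]
finger_gap: 0.309
```

Emit:
play_rows:
  rows:
    - [[0,0,0],0]
    - [[0,0,0],0]
    - [[0,0,0],0]
    - [[0,0,0],0]
    - [[0,0,-2],0]
    - [[0,0,-6],0]
    - [[0,0,-10],0]
    - [[0,0,-12],0]
  grip: 0

```text
t: 24.82
ee_pos: [0.5918, 0.3493, 0.2602]
orientation: [0.0, 0.661, 0.75, 0.003]
force: [0.6, -0.6, 0.3]
finger_gap: 1.005
```

```bash
python3 - <<'E'
from fit import *
c=robot.capture("top");c2=robot.capture("scene");P=both([c,c2])
for a,b in ((.04,.06),(.07,.09),(.13,.165)):
    q=sel(P,(.555,.30,a),(.64,.395,b));print(len(q),circ(q))
q=sel(P,(.555,.30,.15),(.64,.395,.2));print(q[:,2].max())
q=sel(P,(.41,-.13,.042),(.5,-.04,.052));print(circ(sel(P,(.418,-.13,.042),(.5,-.04,.052))))
print(robot.sense()["ee_pos"]);print(go((.6915,-.001,.24),0));print(go((.6915,-.001,.24),180))
E
```

```text
341 (array([0.59043124, 0.34744346]), np.float64(0.029953882486877595), 337)
394 (array([0.59036844, 0.34746066]), np.float64(0.029934720518632187), 385)
377 (array([0.59054582, 0.34744484]), np.float64(0.013941098023536562), 346)
0.18939020167221277
(array([ 0.4536281 , -0.08399552]), np.float64(0.030269996877448312), 267)
[0.5922634  0.34959214 0.26016118]
[[-36.03, 5.45, 2.02], 97.2]
[[-36.03, 5.45, 2.02], -82.8]
```

```bash
python3 - <<'E'
from h import *
print(robot.sense()["joint_pos"].round(2))
E
```

```text
[-0.39  0.78 -0.44  1.33  0.34  1.1   0.83]
```

Emit:
play_rows:
  rows:
    - [[-4,0.6,0],10]
    - [[-9,1.4,0],20]
    - [[-14,2.2,0],30]
    - [[-19,3,0],40]
    - [[-24,3.7,0],50]
    - [[-29,4.4,0],60]
    - [[-33,5,0],70]
    - [[-36,5.4,0],80]

```text
t: 25.92
ee_pos: [0.6895, -0.0048, 0.2551]
orientation: [0.0, 0.989, 0.146, -0.001]
force: [0.9, -0.8, 0.6]
finger_gap: 0.998
```

Emit:
play_rows:
  rows:
    - [[0,0,0],9]
    - [[0,0,2],17]
    - [[0,0,6],17]
    - [[0,0,11],17]
    - [[0,0,15],17]
    - [[0,0,17],17]
    - [[0,0,17],17]
    - [[0,0,17],17]

```text
t: 26.92
ee_pos: [0.691, -0.0022, 0.0874]
orientation: [-0.0, 1.0, 0.002, 0.002]
force: [-0.5, 0.9, 0.9]
finger_gap: 1.005
```

```bash
python3 - <<'E'
from h import *
s=robot.sense();print(s["ee_pos"],s["joint_pos"].round(2));print(go((.6910,-.001,.005),-.5))
c=robot.capture("wrist");cv2.imwrite("pics/w5.png",c["frame"][:,:,::-1])
E
```

```text
[ 0.69104265 -0.00216451  0.08743384] [-0.06  0.96 -0.01  1.46  0.02  0.72 -0.07]
[[-0.0, -0.12, 8.24], 0.7]
```

View pics/w5.png

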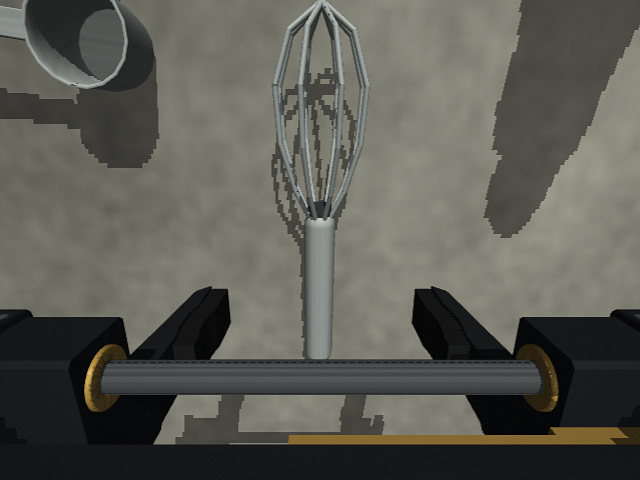

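The whisk's handle is centred at (318,290) and lies square to the jaws. Descending to about 5 mm.

Emit:
play_rows:
  rows:
    - [[0,-0.1,3],0]
    - [[0,-0.1,5.5],0]
    - [[0,-0.1,7.4],0]
    - [[0,-0.1,8.1],0]
    - [[0,-0.1,8.1],0]

```text
t: 27.6
ee_pos: [0.69, -0.0012, 0.005]
orientation: [-0.0, 1.0, 0.002, 0.0]
force: [0.3, -0.0, 0.6]
finger_gap: 0.999
```

Emit:
play_rows:
  rows:
    - [[0,0,0],0]
    - [[0,0,0],0]
    - [[0,0,0],0]
    - [[0,0,0],0]
    - [[0,0,0],0]
    - [[0,0,0],0]
    - [[0,0,0],0]
    - [[0,0,0],0]
  grip: 255

```text
t: 28.6
ee_pos: [0.6897, -0.0012, 0.0047]
orientation: [-0.0, 1.0, 0.002, 0.0]
force: [0.1, 1.0, -0.9]
finger_gap: 0.216
```

Emit:
play_rows:
  rows:
    - [[0,0,-1],0]
    - [[0,0,-4],0]
    - [[0,0,-8],0]
    - [[0,0,-13],0]
    - [[0,0,-17],0]
    - [[0,0,-17],0]
    - [[0,0,-17],0]

```text
t: 29.48
ee_pos: [0.6888, -0.0012, 0.1741]
orientation: [0.0, 1.0, 0.002, -0.001]
force: [-0.7, -0.3, -1.7]
finger_gap: 0.22
```

```bash
python3 - <<'E'
from h import *
s=robot.sense();print(s["ee_pos"],s["finger_gap"])
t=np.radians(2.89);p=np.array([.5150,-.3210])+[-.026*np.cos(t)+.049*np.sin(t),-.026*np.sin(t)-.049*np.cos(t)]
print(p,go((*p,.18),-87.1))
E
```

```text
[ 0.68877391 -0.00118367  0.17410985] 0.2197233819656678
[ 0.49150358 -0.37124856] [[-19.87, 36.93, -0.59], 87.3]
```

Emit:
play_rows:
  rows:
    - [[-2,4,0],10]
    - [[-4.5,8.5,0],20]
    - [[-7.5,14,0],30]
    - [[-10,19,0],40]
    - [[-13,24,0],50]
    - [[-15.5,29,0],60]
    - [[-18,33.5,0],70]
    - [[-19.5,36.5,0],80]

```text
t: 30.48
ee_pos: [0.4927, -0.369, 0.173]
orientation: [0.001, 0.764, -0.645, -0.002]
force: [0.3, -0.8, -0.8]
finger_gap: 0.219
```

Emit:
play_rows:
  rows:
    - [[0,0,0],7]
    - [[0,0,0],7]
    - [[0,0,2],7]
    - [[0,0,5],7]
    - [[0,0,8],7]
    - [[0,0,9],7]
    - [[0,0,9],7]

```text
t: 31.35
ee_pos: [0.4959, -0.3662, 0.0841]
orientation: [-0.0, 0.727, -0.686, -0.001]
force: [0.0, -0.3, 0.1]
finger_gap: 0.217
```

```bash
python3 - <<'E'
from fit import *
s=robot.sense();print(s["ee_pos"],s["joint_pos"].round(2))
p=(.4915,-.3712);print(go((*p,.0100),-87.1))
c=robot.capture("top");c2=robot.capture("scene");P=both([c,c2])
cv2.imwrite("pics/s5.png",np.hstack([c["frame"][150:400,350:,::-1],c2["frame"][200:450,50:340,::-1]]))
E
```

```text
[ 0.49588372 -0.36617652  0.08405772] [ 0.41  0.91  0.27  1.72 -0.4   0.57 -0.59]
[[0.48, 0.47, 7.41], 0.4]
```

View pics/s5.png

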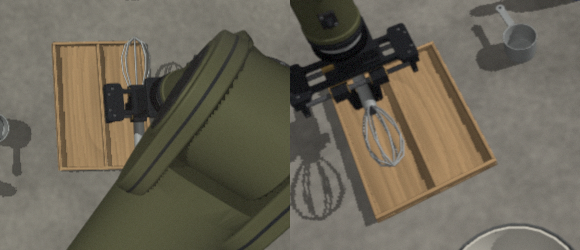

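The whisk hangs over the far bay (scene crop (380,130)), in line with the tray. Lowering it.

Emit:
play_rows:
  rows:
    - [[0.5,0.5,2],0]
    - [[0.5,0.5,4],0]
    - [[0.5,0.5,5.5],0]
    - [[0.5,0.5,6.6],0]
    - [[0.5,0.5,7.1],0]
    - [[0.5,0.5,7.4],0]
    - [[0.5,0.5,7.4],0]

```text
t: 32.33
ee_pos: [0.4915, -0.3723, 0.0108]
orientation: [-0.0, 0.727, -0.687, 0.0]
force: [0.0, 0.0, -0.5]
finger_gap: 0.214
```

Emit:
play_rows:
  rows:
    - [[0,0,0.1],0]
    - [[0,0,0.15],0]
    - [[0,0,0.15],0]

```text
t: 32.7
ee_pos: [0.4915, -0.3724, 0.0096]
orientation: [-0.0, 0.727, -0.687, 0.0]
force: [0.1, 0.5, 2.1]
finger_gap: 0.217
```

Emit:
play_rows:
  rows:
    - [[0,0,0],0]
    - [[0,0,0],0]
    - [[0,0,0],0]
    - [[0,0,-1],0]
    - [[0,0,-4],0]
    - [[0,0,-9],0]
    - [[0,0,-15],0]
    - [[0,0,-18],0]
  grip: 140

```text
t: 33.7
ee_pos: [0.4922, -0.3733, 0.1933]
orientation: [-0.0, 0.727, -0.687, 0.003]
force: [-0.5, 1.0, -0.3]
finger_gap: 0.448
```

```bash
python3 - <<'E'
from fit import *
s=robot.sense();print(s["ee_pos"])
print(go((.4536,-.0841,.19),-86.5))
c=robot.capture("top");c2=robot.capture("scene");P=both([c2])
q=sel(P,(.36,-.41,.0195),(.68,-.32,.06));print(len(q),q.min(0).round(3),q.max(0).round(3),cv2.fitLine(q.astype(np.float32),2,0,.01,.01).ravel().round(3))
E
```

```text
[ 0.49216686 -0.37329956  0.19330916]
[[-29.09, 2.24, 0.33], -0.3]
1347 [ 0.382 -0.41   0.02 ] [ 0.659 -0.322  0.059] [ 0.995  0.043  0.09   0.531 -0.372  0.033]
```

Emit:
play_rows:
  rows:
    - [[-4,0.3,0],0]
    - [[-9,0.7,0],0]
    - [[-15,1.1,0],0]
    - [[-21,1.6,0],0]
    - [[-26,2,0],0]
    - [[-29,2.2,0],0]
    - [[-29,2.2,2],0]
    - [[-29,2.2,5],0]
  grip: 0

```text
t: 34.8
ee_pos: [0.4534, -0.0831, 0.1388]
orientation: [-0.0, 0.727, -0.686, 0.001]
force: [-0.1, -0.7, -0.3]
finger_gap: 0.994
```

Emit:
play_rows:
  rows:
    - [[0,0,3],0]
    - [[0,0,5],0]
    - [[0,0,5],0]
    - [[0,0,5],0]

```text
t: 35.3
ee_pos: [0.4531, -0.084, 0.0896]
orientation: [0.0, 0.727, -0.687, 0.0]
force: [0.4, -0.1, 0.0]
finger_gap: 1.002
```

```bash
python3 - <<'E'
from h import *
s=robot.sense();print(s["ee_pos"]);print(go((.4536,-.0841,.022),-86.5))
E
```

```text
[ 0.4530702  -0.08397235  0.08956147]
[[0.02, -0.05, 6.76], -0.3]
```

Emit:
play_rows:
  rows:
    - [[0,-0.05,2],0]
    - [[0,-0.05,4],0]
    - [[0,-0.05,6],0]
    - [[0,-0.05,6.7],0]
    - [[0,-0.05,6.7],0]

```text
t: 35.92
ee_pos: [0.4538, -0.0839, 0.0226]
orientation: [-0.0, 0.727, -0.687, 0.0]
force: [-0.2, 0.3, 1.1]
finger_gap: 0.997
```

Emit:
play_rows:
  rows:
    - [[0,0,0],0]
    - [[0,0,0],0]
    - [[0,0,0],0]
    - [[0,0,0],0]
    - [[0,0,0],0]
    - [[0,0,0],0]
  grip: 255

```text
t: 36.67
ee_pos: [0.4539, -0.0838, 0.0227]
orientation: [-0.0, 0.727, -0.687, 0.0]
force: [-0.4, 0.2, 5.3]
finger_gap: 0.71
```

Emit:
play_rows:
  rows:
    - [[0,0,-1],0]
    - [[0,0,-4],0]
    - [[0,0,-8],0]
    - [[0,0,-12],0]
    - [[0,0,-12],0]
    - [[0,0,-12],0]

```text
t: 37.42
ee_pos: [0.4533, -0.0834, 0.142]
orientation: [-0.0, 0.727, -0.687, -0.0]
force: [0.1, 0.4, -0.7]
finger_gap: 0.709
```

```bash
python3 - <<'E'
from h import *
s=robot.sense();print(s["ee_pos"]);print(go((.5123,-.2723,.142),-87.1))
E
```

```text
[ 0.45328232 -0.08341432  0.14203961]
[[19.19, -4.82, 0.0], 0.3]
```

Emit:
play_rows:
  rows:
    - [[4,-1,0],0]
    - [[9,-2.3,0],0]
    - [[14,-3.5,0],0]
    - [[18,-4.5,0],0]
    - [[19.2,-4.8,0],0]
    - [[19.2,-4.8,2],0]
    - [[19.2,-4.8,5],0]
    - [[19.2,-4.8,7],0]

```text
t: 38.42
ee_pos: [0.511, -0.2702, 0.0698]
orientation: [-0.0, 0.727, -0.687, -0.003]
force: [0.1, -0.4, -0.9]
finger_gap: 0.709
```

Emit:
play_rows:
  rows:
    - [[0,0,0],0]
    - [[0,0,0],0]
    - [[0,0,0],0]

```text
t: 38.8
ee_pos: [0.5127, -0.2728, 0.073]
orientation: [-0.0, 0.727, -0.687, 0.001]
force: [-0.1, -0.4, -0.5]
finger_gap: 0.711
```

```bash
python3 - <<'E'
from h import *
s=robot.sense();print(s["ee_pos"],s["finger_gap"]);print(go((.5123,-.2723,.0277),-87.1))
c2=robot.capture("scene");cv2.imwrite("pics/s6.png",c2["frame"][130:450,20:400,::-1])
E
```

```text
[ 0.51274885 -0.27281177  0.07297424] 0.7108174127736987
[[-0.05, 0.04, 4.53], 0.3]
```

View pics/s6.png

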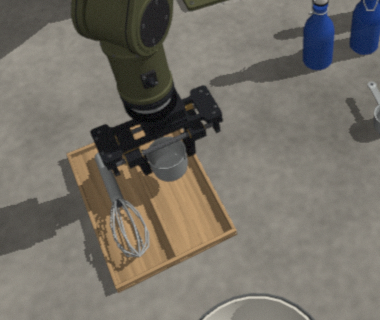

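The whisk lies in the left bay (crop (120,205)) and the large cup hangs over the other (170,160). Lowering the cup.

Emit:
play_rows:
  rows:
    - [[0,0,1.5],0]
    - [[0,0,3],0]
    - [[0,0,3.9],0]
    - [[0,0,4.3],0]
    - [[0,0,4.5],0]
    - [[0,0,4.6],0]
    - [[0,0,4.6],0]

```text
t: 39.72
ee_pos: [0.5119, -0.2726, 0.0277]
orientation: [-0.0, 0.727, -0.687, -0.0]
force: [-2.9, 3.3, 11.7]
finger_gap: 0.713
```

Emit:
play_rows:
  rows:
    - [[0,0,0],0]
    - [[0,0,0],0]
    - [[0,0,0],0]
    - [[0,0,-2],0]
    - [[0,0,-6],0]
    - [[0,0,-12],0]
    - [[0,0,-18],0]
    - [[0,0,-22],0]
  grip: 35

```text
t: 40.72
ee_pos: [0.5127, -0.2735, 0.2505]
orientation: [-0.001, 0.726, -0.687, 0.002]
force: [-0.1, -0.2, -0.7]
finger_gap: 0.866
```

Emit:
play_rows:
  rows:
    - [[-6,0,0],0]
    - [[-12,0,0],0]
    - [[-18,0,0],0]
    - [[-24,0,0],0]
    - [[-28,0,0],0]
    - [[-28,0,0],0]
    - [[-28,0,0],0]
    - [[-28,0,0],0]

```text
t: 41.72
ee_pos: [0.4967, 0.0049, 0.2467]
orientation: [-0.0, 0.726, -0.688, 0.001]
force: [0.4, 0.3, -0.4]
finger_gap: 0.863
```

```bash
python3 - <<'E'
from fit import *
s=robot.sense();print(s["t"],s["ee_pos"])
c=robot.capture("top");c2=robot.capture("scene");P=both([c,c2])
cv2.imwrite("pics/top9.png",c["frame"][:,:,::-1]);cv2.imwrite("pics/s9.png",c2["frame"][:,:,::-1])
def loc(p,o,yaw):
    t=np.radians(yaw);return (np.array([[np.cos(t),np.sin(t)],[-np.sin(t),np.cos(t)]])@(np.array(p)-o)).round(4)
W=([.515,-.321],2.89);N=([.5064,.3374],7.23)
zt=lambda q:np.percentile(q[:,2],97).round(4)
q=sel(P,(.48,-.32,.047),(.56,-.22,.056));k=circ(q);print("large",loc(k[0],*W),k[1:],zt(q))
q=sel(P,(.385,-.41,.0195),(.51,-.345,.045));f=cv2.fitLine(q.astype(np.float32),2,0,.01,.01).ravel();print("whisk handle dir",f[:3].round(3),"mean",loc(f[3:5],*W),f[5],"end",q[:,0].min())
q=sel(P,(.36,-.41,.022),(.66,-.34,.09));print("whisk ext",q.min(0).round(3),q.max(0).round(3))
q=sel(P,(.393,.28,.031),(.45,.37,.039));k=circ(q);print("small",loc(k[0],*N),k[1:],zt(q))
q=sel(P,(.46,.28,.065),(.54,.39,.11));k=circ(q);print("funnel",loc(k[0],*N),k[1:],zt(q))
for a,b in((.04,.08),(.13,.16),(.165,.2)):
    q=sel(P,(.55,.3,a),(.64,.395,b));k=circ(q);print("bottle",loc(k[0],*N),k[1:],zt(q))
q=sel(P,(.535,.08,.034),(.61,.16,.042));print("med",circ(q))
E
```

```text
41.725 [0.49667907 0.00492003 0.24674338]
large [-0.0008  0.0477] (np.float64(0.03029180750538631), 293) 0.0529
whisk handle dir [0.995 0.057 0.082] mean [-0.0561 -0.0498] 0.026752863 end 0.40495715511022873
whisk ext [ 0.407 -0.395  0.022] [ 0.636 -0.342  0.06 ]
small [-0.0939 -0.0034] (np.float64(0.019470830429805467), 64) 0.0357
funnel [-0.0091 -0.0004] (np.float64(0.006923579863438515), 227) 0.1012
bottle [ 0.0846 -0.0004] (np.float64(0.030130622283213466), 708) 0.0792
bottle [ 0.0848 -0.0007] (np.float64(0.013691384998309708), 293) 0.1591
bottle [ 0.0843 -0.0025] (np.float64(0.011420230797025333), 305) 0.1862
med (array([0.56716016, 0.12323622]), np.float64(0.02501184893410382), 115)
```

View pics/top9.png

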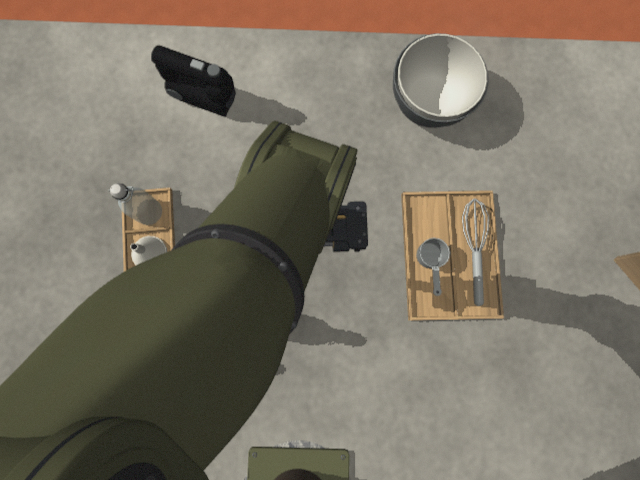

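View pics/s9.png

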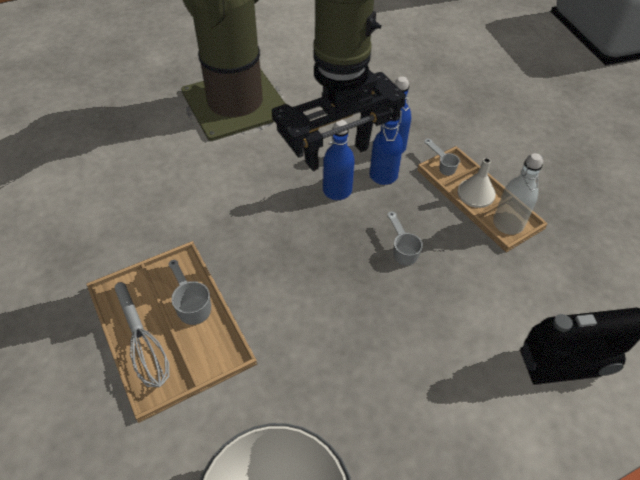

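Everything is in its bay: whisk (145,340), large cup (192,300), bottle (517,205), funnel (480,185) and small cup (449,163). The medium cup is unmoved at (405,245), and the gripper is clear.

```bash
python3 -c "
from station import robot
print(robot.sign_off())"
```

```text
the job is handed in; nothing more can be done
None
```

Both kits are made up, and I handed the job in at about 42 s of the 134 s allowed. All my last checks passed; the hand-in itself gives no verdict.

Last checks, from the depth images of both fixed cameras:

| Item | Position in its tray (x, y) | Target or limits | Top height |
|---|---|---|---|
| Bottle | (84.6, -0.4) mm | (86, 0) | 186 mm |
| Funnel | (-9, 0) mm | (-9, 0) | 101 mm (1 mm over) |
| Smallest cup | (-94, -3) mm | (-95, 0) | 36 mm |
| Largest cup | (-1, +48) mm, in the +y bay | bay centre y = +49 | 53 mm (2 mm over) |
| Whisk | about (-24, -50) mm, in the other bay | x within ±50, y = -49 | not checked; slope about 0.08 rad, as when lying flat |

- **Whisk alignment:** it lies within about 0.01 rad of the tray's length.
- **Heights:** the three narrow-tray items and the largest cup match standing on the tray floor to within about 2 mm.
- **Bottle handling:** it was set down with a wrist force reading of about 5 N and stands upright.
- **Middle-sized cup:** it moved less than 1 mm by measurement.
- **Gripper:** it was clear of everything at hand-in.

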